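# Clamp a junction housing in the wiring fixture with its eccentric knob

## Task

Lay the long grey housing flat in the nest of the wiring fixture, along the fence, with its cable-gland end pointing away from the end stop, and let go of it. Then turn the eccentric knob clockwise until its lobe presses on the housing and clamps it snugly against both the fence and the end stop. Leave the other things on the bench where they are.

Things in the scene. Friction and masses are not known exactly. Their poses are not given: they have to be found in the camera images.
- fixture: Wiring fixture fixed to the bench, place and yaw vary: bare aluminium plate 200 (x) by 260 (y) by 12 mm thick, origin at the centre of its underside, z up. x points across the nest, from the knob (axis at x = -27, y = -45 mm) to the fence; the end stop is at the nest's -y end, the +y end is open.
- nest_home (a point): Where the housing's centre lies when it is home against fence and end stop: x = +30, y = 0, z = +40 mm in the fixture's frame (axes as the fixture's). The housing's gland then points to the fixture's +y.
- fence_face (a point): Middle of the fence's top edge on its nest side (fixture x = +57, y = 0, z = 28 mm). The fence is a steel bar 150 mm long along y (y = -75 to +75), 12 mm thick, 16 mm high above the plate.
- stop_face (a point): Top edge of the end stop on its nest side (fixture x = +30, y = -70, z = 42 mm). The end stop is a steel bar 56 mm long along x (x = 1 to 57), 12 mm thick, 30 mm high above the plate, too high for the gland to pass over.
- cam (a joint): Angle of the eccentric knob, rad, growing clockwise seen from above, -0.6 to 3.1. At 0 the lobe points to the fixture's -x; its direction is fixture yaw + pi - angle. Starts within 0.55 of 0, turns stiffly (0.06 N m), stays where left. The lobe meets the housing (home at the fence) at about 1.91; turning the grip 0.1 to 0.2 rad past that presses it tight, and it then holds by friction.
- lobe (a point): Tip of the lobe, 38 mm from the turning axis, 23 mm above the bench. The eccentric is a steel disc of radius 26 mm, 14 to 32 mm above the bench, centred 12 mm off the axis towards the lobe; at the start it leaves the seated housing 14 mm or more of gap. Turning clockwise it pushes the housing to the fence and drags it a few mm towards the end stop, so lay it within 3 mm of the stop.
- knob_grip (a point): Point on the knob's axis at the height to grip, 92 mm above the bench. A steel stem of radius 10 mm rises from the disc to a black bar grip 60 mm long, 16 mm wide, 78 to 104 mm above the bench, centred on the axis, its length crosswise to the lobe's direction: along this frame's y (x points away from the lobe). The bar passes 10 mm above a housing in the nest.
- housing_mid (a point): Centre of the long grey plastic housing: 140 (x) by 54 (y) by 56 mm high (z), 0.25 to 0.5 kg, centre 28 mm above its underside, lying flat, any yaw. A black cable gland sticks out of its +x end. In the nest the knob crowds the half by the end stop: fingers across the width have room only 15 to 40 mm from the centre towards the gland, above the fence and below the top.
- gland_tip (a point): Tip of the housing's round black cable gland, 24 mm across and 25 mm long: 95 mm from the housing's centre along its x, 26 mm above its underside.
- square_mid (a point): Centre of the other housing, square, 90 by 90 by 56 mm, grey, without a gland: a bystander to leave alone.
- pot_mid (a point): Cardboard pot, radius 37 mm, 85 mm high, with pens and small tools standing out of it to about 150 mm: a bystander. Point 43 mm above the bench on its axis.
- heatgun_mid (a point): Yellow heat gun standing on its tail, body radius 43 mm, 210 mm tall, with a handle reaching 125 mm out along its x at 70 to 115 mm height: a bystander. Point 105 mm above the bench on its axis.
- crimper_mid (a point): Crimping pliers lying flat, 165 mm long along x, about 65 mm wide, 18 mm high, orange handles: a bystander. Point 9 mm above the bench.
Not all that is in view belongs to the job. Leave any turquoise look-alike of the part that bears housing_mid alone.

How it is judged:
On the way, in this order (a step that is already met when the one before it is completed fails the run):
1. the housing lies flat in the nest, gland away from the end stop, let go, and the lobe does not press on it yet (x of housing_mid in the frame of fixture between 0.01 and 0.036 m and y of housing_mid in the frame of fixture between -0.005 and 0.025 m and z of housing_mid in the frame of fixture below 0.044 m and y of gland_tip in the frame of fixture above 0.07 m and angle between housing_mid's own z axis and vertical below 0.08 rad and contact force between the fingers and housing below 0.3 N and contact force between cam and housing below 1 N), for 0.2 s.
2. the knob's lobe presses on the housing (contact force between cam and housing above 2 N), for 0.2 s.
At the end, for the whole second after the job is handed in: The housing lies flat in the nest, gland away from the end stop, its centre within 3 mm of home against the fence and 4 mm of home against the end stop, in line with the fence within 0.05 rad, with the knob's lobe pressing on it with more than 2 N; everything at rest and let go (x of housing_mid in the frame of fixture between 0.027 and 0.033 m and y of housing_mid in the frame of fixture between -0.004 and 0.004 m and z of housing_mid in the frame of fixture below 0.043 m and y of gland_tip in the frame of fixture above 0.09 m and angle between housing_mid's own z axis and vertical below 0.05 rad and angle between the x axis of housing_mid and the y axis of fixture, either way round below 0.05 rad and contact force between cam and housing above 2 N and velocity of joint cam below 0.05 rad/s and linear speed of housing below 0.01 m/s); the robot touches nothing.
It fails at once if the square housing is shifted by more than 25 mm or knocked over (distance of square_mid from where it was at the start of the episode above 0.025 m or angle between square_mid's own z axis and vertical above 0.5 rad).
It fails at once if the cardboard pot is shifted by more than 25 mm or knocked over (distance of pot_mid from where it was at the start of the episode above 0.025 m or angle between pot_mid's own z axis and vertical above 0.5 rad).
It fails at once if the heat gun is shifted by more than 25 mm or knocked over (distance of heatgun_mid from where it was at the start of the episode above 0.025 m or angle between heatgun_mid's own z axis and vertical above 0.5 rad).
It fails at once if the pair of crimping pliers is shifted by more than 25 mm or knocked over (distance of crimper_mid from where it was at the start of the episode above 0.025 m or angle between crimper_mid's own z axis and vertical above 0.5 rad).
It also fails if it takes over 61 s, if anything falls off the work surface, if the arm or the gripper's body presses on something with over 40 N, if the wrist force passes 120 N, or if a joint passes its speed limit or range.

## Robot

A 6-joint arm with a two-finger parallel gripper is mounted at the origin on the work surface. World frame = base frame: x ahead of the robot, y to its left, z up, the work surface at z = 0. Lengths are in m, angles in rad, forces in N, time in s.
With the tool pointing down it reaches from about 0.35 to 0.975 m from the base axis. Payload 4.9 kg.
Tool frame: the origin (TCP) lies between the finger pads; the fingertips stand 19 mm ahead of it and the grasp point (between the pads) is the TCP; z points along the fingers, y is the line along which they close (so a half turn about z gives the same grasp; the last joint's range is limited). The gripper opens to 85 mm and grips with 20 to 120 N. Pads are 22 mm wide; open, the fingers measure 114 mm over their backs; the gripper's body (76 mm by 85 mm) begins 54 mm behind the grasp point. The pads swing forward as they close: fully open they stand 13 mm farther back than shut.
Start: joints at [1.067, 0.053, 1.613, -0, 1.476, -0.119], TCP at [0.235, 0.579, 0.25] pointing down, gripper open.
Joint ranges: [-3.01, 3.01], [-1.01, 2.22], [0.06, 2.58], [-1.02, 4.17], [0.09, 2.62], [-3.14, 3.14]. Speed limits (rad/s): [2.57, 2.57, 3.14, 3.14, 3.14, 3.14].

## Interface

Orientations are given as a rotation vector (axis times angle).
In Python, from station import ctrl gives the robot as it stands. The module is installed in compiled form; this text tells all that it offers.
- The arm moves only by the tool servo_tool, never from a script. Its argument "increments" is a list that holds one entry, the list of rows, each a list of 5 numbers: the finger opening in cm, from 0 to 8.54, then the shift along the tool's x, y, z in cm, then the turn about the tool's z in degrees. A call has 1 to 5 rows; each row is the pose to reach, as a shift and turn from the pose commanded when the call began, along the tool's axes at that moment; what a row does not reach only later rows make up. A row lasts 1/10 s, in which the tool goes at most 50 mm and 8.59 degrees, less where a joint would pass 70% of its speed; a pose out of reach is approached as far as the arm can. A call with a gripper value outside its range is refused whole. The fingers move at their own pace and stop on an object; "newtons" is the grip in N (left out, the last holds). Time passes only in rows, so rows that repeat a pose let the fingers close. It gives the time, the measured TCP pose, the force, the opening and the grip force at its end, in the units of the state.
- ctrl.get_obs(): the state, without advancing time (a new reading comes with each control period).
- ctrl.get_image(name): name is "scene" or "top" or "wrist"; returns a dict with "img" (480x640x3 uint8, red, green, blue), "fx", "fy", "cx", "cy" (pixels), "rvec" (rotation vector, rad) and "tvec" (3), from world to camera coordinates, as OpenCV has them; the wrist camera has in their place "mount" (4x4, takes a point from camera to tool coordinates, whose origin is the TCP and whose axes are the flange's). Camera axes: x right, y down, z forward; pixel columns grow to the right and rows downward; lengths in m; the calibration is good to about 2 mm. A picture is of the moment at which its call begins: read the wrist's pose just before it. There is no depth.
- ctrl.finish_job(): hands the job in; it is judged then, once.
The state is a dict: "t": time; "q": joint angles; "dq": joint speeds; "effort": joint torques, N m; "tool_pos": TCP position; "tool_rot": TCP orientation; "contact_force": force on the tool from outside, world axes, zero at the start; "wrist_torque": the same for the moment, N m; "opening": finger opening in m; "grip_force": force on a finger pad.
Only numpy, scipy, OpenCV 4.12 (cv2) and the standard library are available. Lean on these libraries where they do the work, as an engineer would, in place of code of your own. Each camera call takes 0.05 s, during which the arm holds its last target. There are 200 camera calls.

## Working session

There is one attempt and no reset: what is moved stays moved. The work goes in short steps, Python scripts to look and compute and a tool call to move; the robot and the scene stay as the last step left them, time stands still between calls to the robot, and variables do not carry over. Pictures are saved under pics/ and viewed, at most 10 in all, crops included, and the job is handed in when it is done.

Besides the shell and the picture viewer there is one more tool, called after ">>>" by a JSON object that holds its "name" and its "arguments", one argument or row to a line. servo_tool: Moves the arm, as the interface text tells. Its arguments: {"type":"object","properties":{"increments":{"type":"array"},"newtons":{"type":"number"}},"required":["increments"]}

```bash
mkdir -p pics; cat > h.py <<'E'
import numpy as np, cv2, json
from scipy.spatial.transform import Rotation as R
from station import ctrl
def grab(n,save=None):
    o=ctrl.get_obs(); d=ctrl.get_image(n)
    if n=='wrist':
        T=np.eye(4);T[:3,:3]=R.from_rotvec(o['tool_rot']).as_matrix();T[:3,3]=o['tool_pos']
        M=T@np.array(d['mount']); Rc,c=M[:3,:3],M[:3,3]
    else:
        Rw=R.from_rotvec(np.ravel(d['rvec'])).as_matrix();Rc=Rw.T;c=-Rc@np.ravel(d['tvec'])
    if save: cv2.imwrite('pics/'+save,d['img'][:,:,::-1])
    return dict(img=d['img'],R=Rc,c=c,K=(d['fx'],d['fy'],d['cx'],d['cy']))
def ray(g,u,v,z):
    fx,fy,cx,cy=g['K'];r=g['R']@np.array([(u-cx)/fx,(v-cy)/fy,1]);return g['c']+r*(z-g['c'][2])/r[2]
def proj(g,p):
    fx,fy,cx,cy=g['K'];q=g['R'].T@(np.array(p)-g['c']);return np.array([fx*q[0]/q[2]+cx,fy*q[1]/q[2]+cy])
E
python3 - <<'E'
from h import *
for n in('top','scene'):
    g=grab(n,n+'0.png');print(n,g['c'],g['R'][:,2],g['K'])
o=ctrl.get_obs();print(o['tool_rot'],o['t'])
E
```

```text
top [0.38528975 0.16461698 1.28767176] [ 0.13423799 -0.01733685 -0.99079745] (500.52718927313566, 500.52718927313566, 320.88564618822267, 244.23459106645174)
scene [0.98533108 0.61378493 1.1264993 ] [-0.3795573  -0.38250854 -0.84239152] (546.1227848345272, 546.1227848345272, 315.5278041005654, 247.6189214427361)
[-6.00597284e-01 -3.08306068e+00  2.86159645e-03] 0.1
```

View pics/top0.png

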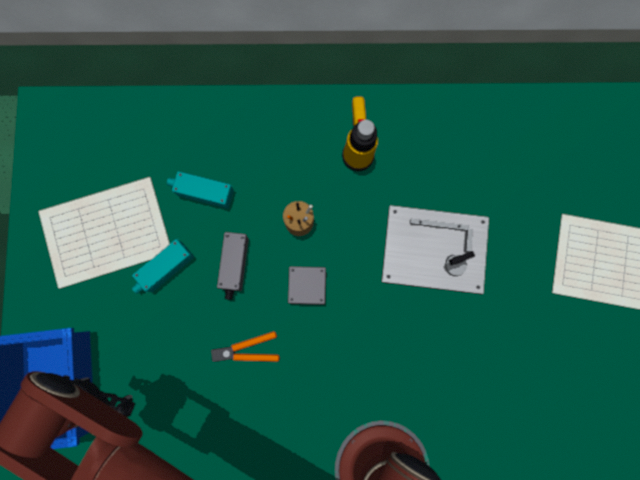

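View pics/scene0.png

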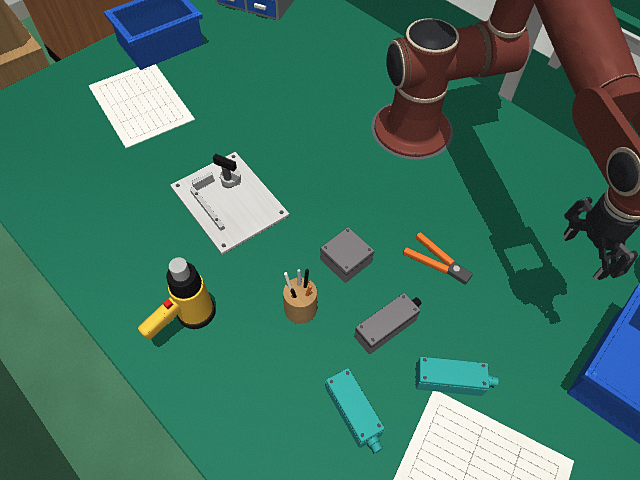

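Candidates: the grey long housing at top (232,262) with its black gland at (230,294); the grey square at (307,286), which has no gland; and two turquoise look-alikes at (202,190) and (162,266). I choose the grey one at (232,262). The fixture is at (437,250), with its fence on the far side, its stop on the right (470,240) and its knob at (457,263). Next I measure with masks and check one close crop.

```bash
cat > m.py <<'E'
from h import *
def blob(g,mask,near):
    n,l,s,c=cv2.connectedComponentsWithStats(mask.astype(np.uint8))
    i=l[near[1],near[0]]
    if i==0:
        ds=[(np.hypot(*(c[k]-near)),k) for k in range(1,n) if s[k,4]>30]; i=min(ds)[1]
    return (l==i).astype(np.uint8)
def rect(g,m,z):
    cs,_=cv2.findContours(m,cv2.RETR_EXTERNAL,cv2.CHAIN_APPROX_NONE);c=max(cs,key=cv2.contourArea)[:,0]
    P=np.array([ray(g,u,v,z)[:2] for u,v in c],dtype=np.float32)
    return cv2.minAreaRect(P*1000),P
E
python3 - <<'E'
from m import *
for n,hp,fp in(('top',(232,262),(410,260)),('scene',(385,325),(230,220))):
    g=grab(n);im=g['img'].astype(int);mx=im.max(2);mn=im.min(2)
    grey=(mx-mn<25)&(mx>60)&(mx<150); plate=(mx-mn<30)&(mx>140)
    mh=blob(g,grey,hp);mp=blob(g,plate,fp)
    mp=cv2.morphologyEx(mp,cv2.MORPH_CLOSE,np.ones((5,5),np.uint8))
    print(n,'H',rect(g,mh,.056)[0],im[hp[1],hp[0]]);print(n,'P',rect(g,mp,.012)[0],im[fp[1],fp[0]])
g=grab('top');im=g['img']
a=cv2.resize(im[215:310,195:290],(390,390),interpolation=2);b=cv2.resize(im[195:300,375:500],(464,390),interpolation=2)
cv2.imwrite('pics/c1.png',np.hstack([a[:,:330],b])[:,:,::-1])
E
```

```text
top H ((514.8141479492188, 364.5360107421875), (54.90024948120117, 140.336669921875), 82.64991760253906) [125 123 130]
top P ((542.063232421875, -153.0467529296875), (258.9357604980469, 198.3976287841797), 82.37754821777344) [184 187 192]
scene H ((522.8746948242188, 369.744384765625), (65.0870590209961, 155.61033630371094), 83.12836456298828) [138 133 135]
scene P ((542.412109375, -153.2550811767578), (259.04571533203125, 199.0871124267578), 82.4903564453125) [213 212 204]
```

View pics/c1.png

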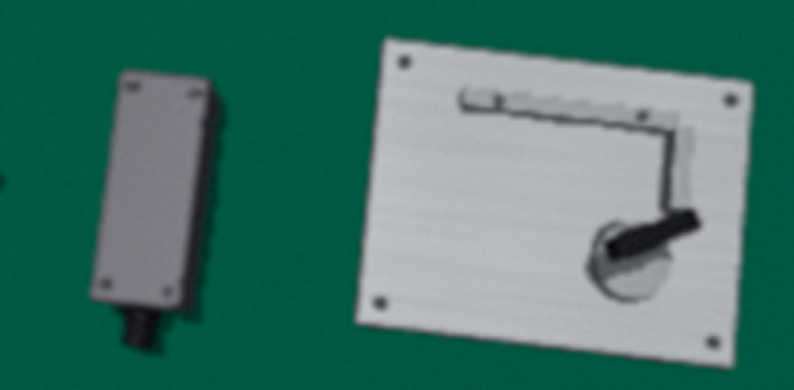

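The crop shows the grey housing with its black gland pointing down (-x world), gland at about (138,330). It also shows the fixture with its fence on top, stop on the right, knob at (640,265) and the bar tilted. The sizes match: 55x140 mm for the housing and 259x198 mm for the plate.

```bash
cat >> h.py <<'E'
F=np.array([.5422,-.1531]);FY=np.radians(82.43-90)
def fx(x,y): c,s=np.cos(FY),np.sin(FY); return F+np.array([c*x-s*y,s*x+c*y])
def tofx(p): d=np.array(p)[:2]-F;c,s=np.cos(FY),np.sin(FY); return np.array([c*d[0]+s*d[1],-s*d[0]+c*d[1]])
def go(p,ydeg=None):
    o=ctrl.get_obs();A=R.from_rotvec(o['tool_rot']).as_matrix()
    d=A.T@(np.array(p)-o['tool_pos'])*100
    a=np.degrees(np.arctan2(A[1,1],A[0,1])); t=None if ydeg is None else -((ydeg-a+180)%360-180)
    print('t',o['t'],'pos',np.round(o['tool_pos'],4),'shift cm',np.round(d,2),'yaxis',round(a,2),'turn',t,'q6',round(o['q'][5],2),'F',np.round(o['contact_force'],1),'open',round(o['opening'],4),'grip',o['grip_force'])
E
python3 -c "
from h import *
go([.488,.368,.15],82.65)"
```

```text
t 0.25 pos [0.2345 0.5791 0.2497] shift cm [-31.42 -10.04   9.98] yaxis 67.96 turn -14.694990256066347 q6 -0.12 F [ 0.1 -0.4 -0.1] open 0.0851 grip 0.0
```

>>> {"name": "servo_tool", "arguments": {
  "increments": [
    [[8.5, -4, -1.2, 1, -5], [8.5, -8, -2.5, 2, -10], [8.5, -12, -3.8, 3, -14.7], [8.5, -16, -5, 4, -14.7], [8.5, -20, -6.3, 5, -14.7]]
  ]
}}

```text
t: 0.75
tool_pos: [0.3973, 0.4446, 0.1999]
tool_rot: [0.201, 3.135, 0.0]
contact_force: [1.1, -0.4, 0.2]
opening: 0.0851
grip_force: 0.0
```

```bash
python3 -c "
from h import *
go([.488,.368,.15],82.65)"
```

```text
t 0.75 pos [0.3973 0.4446 0.1999] shift cm [-9.97 -6.45  4.99] yaxis 82.67 turn 0.020235395279627255 q6 -0.73 F [ 1.1 -0.4  0.2] open 0.0851 grip 0.0
```

>>> {"name": "servo_tool", "arguments": {
  "increments": [
    [[8.5, -4, -2.6, 2, 0], [8.5, -8, -5.2, 4, 0], [8.5, -10, -6.4, 5, 0], [8.5, -10, -6.4, 5, 0], [8.5, -10, -6.4, 5, 0]]
  ]
}}

```text
t: 1.25
tool_pos: [0.4873, 0.3693, 0.1499]
tool_rot: [-0.203, -3.134, 0.0]
contact_force: [-0.3, 0.2, 0.1]
opening: 0.0847
grip_force: 0.0
```

```bash
python3 - <<'E'
from m import *
g=grab('wrist','w1.png');im=g['img'].astype(int);mx=im.max(2);mn=im.min(2)
hp=np.round(proj(g,[.515,.3645,.056])).astype(int);print(hp,im[hp[1],hp[0]] if 0<=hp[0]<640 and 0<=hp[1]<480 else None)
hp=np.clip(hp,0,[639,479])
m=blob(g,(mx-mn<30)&(mx>70)&(mx<170),hp);print(rect(g,m,.056)[0], [np.round(proj(g,[.515+a,.3645,.056])) for a in(-.07,.07)])
go([.488,.368,.04],82.65)
E
```

```text
[316 298] [170 171 176]
((512.4598388671875, 364.84136962890625), (53.24164962768555, 139.69927978515625), 82.91517639160156) [array([300., 188.]), array([330., 391.])]
t 1.3 pos [0.4871 0.37   0.1506] shift cm [-0.12 -0.19 11.06] yaxis 82.66 turn 0.007652259904403991 q6 -0.91 F [-0.8 -0.2  0.4] open 0.0853 grip 0.0
```

View pics/w1.png

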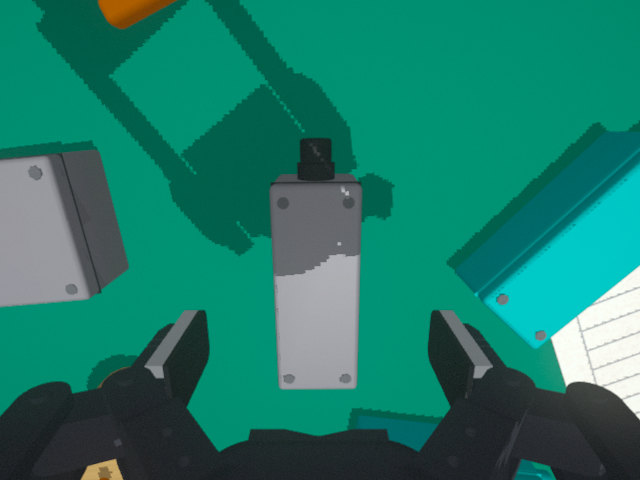

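The wrist view shows the grey housing upright in the image, gland at (316,158) and body rows 180–388, centred between the fingers. It agrees with the top view to 2 mm. Descending.

>>> {"name": "servo_tool", "arguments": {
  "increments": [
    [[8.5, 0, -0.15, 4, 0], [8.5, 0, -0.15, 8, 0], [8.5, 0, -0.15, 11, 0], [8.5, 0, -0.15, 11, 0], [8.5, 0, -0.15, 11, 0]]
  ]
}}

```text
t: 1.8
tool_pos: [0.4867, 0.3692, 0.0412]
tool_rot: [0.199, 3.135, 0.001]
contact_force: [0.2, -0.6, 0.7]
opening: 0.0851
grip_force: 0.0
```

>>> {"name": "servo_tool", "arguments": {
  "increments": [
    [[4.5, 0, 0, 0, 0], [4.5, 0, 0, 0, 0], [4.5, 0, 0, 0, 0], [4.5, 0, 0, 0, 0], [4.5, 0, 0, 0, 0]]
  ],
  "newtons": 90
}}

```text
t: 2.3
tool_pos: [0.4889, 0.3692, 0.0435]
tool_rot: [0.201, 3.131, 0.004]
contact_force: [-0.6, 1.1, 6.8]
opening: 0.0527
grip_force: 96.8
```

>>> {"name": "servo_tool", "arguments": {
  "increments": [
    [[4.5, 0, 0, 0, 0], [4.5, 0, 0, -1, 0], [4.5, 0, 0, -3, 0], [4.5, 0, 0, -6, 0], [4.5, 0, 0, -10, 0]]
  ]
}}

```text
t: 2.8
tool_pos: [0.4849, 0.3667, 0.1383]
tool_rot: [-0.201, -3.129, 0.006]
contact_force: [-0.8, 1.1, -3.7]
opening: 0.0527
grip_force: 95.6
```

```bash
python3 - <<'E'
from h import *
p=fx(26,0) if 0 else fx(.026,.034)
go([*p,.24],82.65-90.3)
go([.47,.2,.24],82.65-90.3)
E
```

```text
t 2.8 pos [0.4849 0.3667 0.1383] shift cm [-14.9  -47.47 -10.06] yaxis 82.64 turn 90.29297960094024 q6 -0.92 F [-0.8  1.1 -3.7] open 0.0527 grip 95.56131541728973
t 2.8 pos [0.4849 0.3667 0.1383] shift cm [ -0.6  -16.77 -10.1 ] yaxis 82.64 turn 90.29297960094024 q6 -0.92 F [-0.8  1.1 -3.7] open 0.0527 grip 95.56131541728973
```

>>> {"name": "servo_tool", "arguments": {
  "increments": [
    [[4.5, 0, 0, -4, 0], [4.5, 0, -1, -8, 8], [4.5, 0, -4, -10.2, 16], [4.5, 0, -8, -10.2, 24], [4.5, 0, -12, -10.2, 32]]
  ]
}}

```text
t: 3.3
tool_pos: [0.4713, 0.2481, 0.2434]
tool_rot: [1.064, 2.955, 0.001]
contact_force: [0.9, -1.2, -5.1]
opening: 0.0527
grip_force: 95.7
```

```bash
python3 - <<'E'
from h import *
p=fx(.026,.037)
go([*p,.24],82.65-90.3)
g=grab('wrist','w2.png')
E
```

```text
t 3.3 pos [0.4713 0.2481 0.2434] shift cm [-31.28 -21.87   0.33] yaxis 50.39 turn 58.036978204989225 q6 -0.53 F [ 0.9 -1.2 -5.1] open 0.0527 grip 95.73152661323547
```

View pics/w2.png

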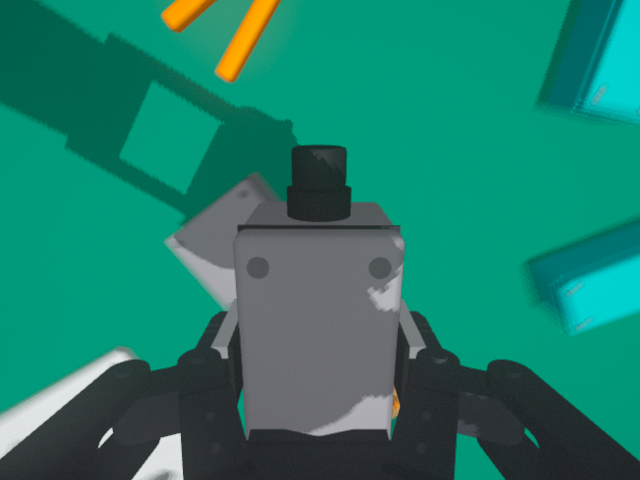

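The housing is held, with the gland at (319,175) and the top end edge at row 228 from column 240 to 402. I work out the in-hand offset from that edge, then move on.

```bash
python3 - <<'E'
from h import *
d=ctrl.get_image('wrist');M=np.array(d['mount']);print(M.round(3))
f,cx,cy=d['fx'],d['cx'],d['cy']
def pt(u,v,Z): return (M@np.array([(u-cx)/f*Z,(v-cy)/f*Z,Z,1]))[:3]
Z=f*.054/(402-240);print('edge',pt(321,228,Z).round(4),Z)
Z=f*.024/(347-292);print('gland tip',pt(319,160,Z).round(4))
E
```

```text
[[-0.    -0.954 -0.299  0.077]
 [ 1.     0.    -0.002 -0.   ]
 [ 0.001 -0.299  0.954 -0.124]
 [ 0.     0.     0.     1.   ]]
edge [ 0.0436  0.0007 -0.0017] 0.12701889240224765
gland tip [0.0616 0.     0.045 ]
```

>>> {"name": "servo_tool", "arguments": {
  "increments": [
    [[4.5, -6, -4, 0, 8], [4.5, -12, -8, 0, 16], [4.5, -17, -12, 0, 24], [4.5, -20, -14, 0, 32], [4.5, -21, -15, 0, 40]]
  ]
}}

```text
t: 3.9
tool_pos: [0.5371, 0.0064, 0.2419]
tool_rot: [-2.011, -2.413, -0.0]
contact_force: [1.2, 0.6, -3.7]
opening: 0.0526
grip_force: 96.5
```

```bash
python3 - <<'E'
from h import *
go([*fx(.026,.037),.15],82.65-90.3)
E
```

```text
t 3.9 pos [0.5371 0.0064 0.2419] shift cm [-13.07   1.25   9.18] yaxis 10.38 turn 18.02551158391202 q6 -0.31 F [ 1.2  0.6 -3.7] open 0.0526 grip 96.49918913841248
```

```bash
python3 - <<'E'
from h import *
d=ctrl.get_image('wrist');M=np.linalg.inv(np.array(d['mount']));f,cx,cy=d['fx'],d['cx'],d['cy']
def pj(p): q=(M@np.array([*p,1]))[:3];return (f*q[:2]/q[2]+[cx,cy]).round(0)
for deg in(0,6,12,18):
    c,s=np.cos(np.radians(deg)),np.sin(np.radians(deg))
    T=lambda x,y,z:(c*x-s*z,y,s*x+c*z)
    print(deg,*[pj(T(*p)) for p in((.043,-.027,-.014),(.043,.027,-.014),(.043,-.027,.042),(.068,-.012,.016),(.068,.012,.016),(.038,-.02,-.014))])
im=d['img'];g=cv2.cvtColor(im,cv2.COLOR_RGB2GRAY).astype(int);print(g[120:300:3,340].tolist());print(im[120:300:6,340].tolist())
E
```

```text
0 [231. 240.] [410. 240.] [259. 202.] [287. 148.] [354. 148.] [255. 255.]
6 [234. 232.] [407. 232.] [261. 211.] [288. 153.] [352. 153.] [257. 247.]
12 [237. 225.] [404. 225.] [263. 219.] [290. 159.] [350. 158.] [259. 241.]
18 [240. 221.] [401. 221.] [264. 229.] [291. 166.] [349. 166.] [261. 236.]
[104, 103, 103, 104, 103, 104, 105, 104, 104, 43, 51, 52, 48, 47, 50, 48, 46, 48, 48, 44, 45, 46, 46, 41, 45, 49, 49, 48, 53, 48, 49, 51, 50, 52, 89, 67, 54, 90, 102, 130, 150, 162, 170, 158, 152, 123, 110, 108, 108, 108, 108, 109, 106, 108, 110, 109, 109, 108, 111, 108]
[[0, 154, 121], [0, 152, 121], [0, 152, 121], [0, 155, 124], [0, 153, 121], [41, 56, 54], [36, 53, 50], [41, 54, 52], [37, 50, 49], [40, 52, 50], [39, 48, 49], [38, 50, 46], [39, 47, 48], [41, 53, 52], [47, 56, 55], [45, 50, 53], [46, 51, 52], [86, 89, 94], [51, 55, 57], [101, 101, 107], [150, 149, 157], [168, 170, 175], [151, 151, 158], [109, 110, 115], [107, 108, 114], [107, 107, 114], [106, 105, 113], [109, 109, 114], [108, 108, 114], [108, 111, 115]]
```

Predicted untilted: bottom edge at row 202 and gland tip at row 148. Observed: 204 and 147, so the housing is level in hand. I continue over the nest.

>>> {"name": "servo_tool", "arguments": {
  "increments": [
    [[4.5, -3, 0.3, 0, 6], [4.5, -6, 0.6, 0, 12], [4.5, -10, 1, 0, 18], [4.5, -12.5, 1.2, 0, 18], [4.5, -13, 1.25, 0, 18]]
  ]
}}

```text
t: 4.45
tool_pos: [0.5737, -0.1195, 0.2416]
tool_rot: [-2.361, -2.072, 0.001]
contact_force: [-0.4, 0.7, -3.8]
opening: 0.0526
grip_force: 96.6
```

```bash
python3 - <<'E'
from h import *
go([*fx(.027,.033),.09],82.43-90)
g=grab('wrist');im=g['img'];h=grab('scene')['img']
a=cv2.resize(im,(533,400));b=cv2.resize(h[130:260,160:300],(260,241))
c=np.zeros((400,793,3),np.uint8);c[:,:533]=a;c[:241,533:]=b
cv2.imwrite('pics/c3.png',c[:,:,::-1])
E
```

```text
t 4.45 pos [ 0.5737 -0.1195  0.2416] shift cm [-0.45  0.04 15.16] yaxis -7.45 turn 0.11727963703924615 q6 -0.2 F [-0.4  0.7 -3.8] open 0.0526 grip 96.64964407682419
```

View pics/c3.png

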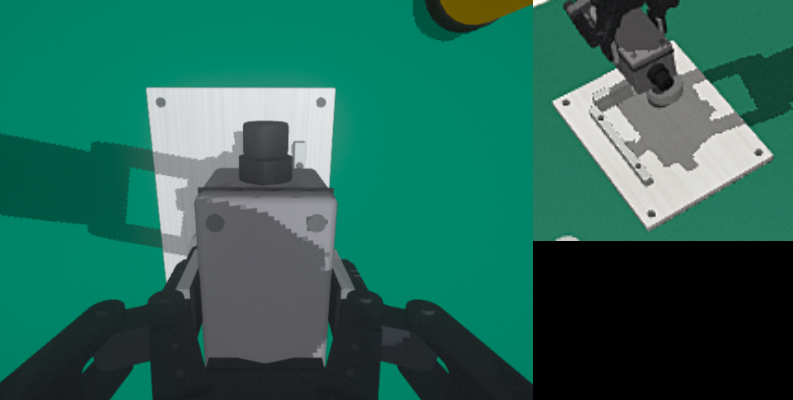

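The wrist view shows the housing level above the nest, the plate's open edge at about (148–335, 88) and the fence end at (299,150), right of the gland. I refine the fixture's place from the plate edge while lowering to 90 mm.

```bash
python3 - <<'E'
from m import *
g=grab('wrist');im=g['img'].astype(int);mx=im.max(2);mn=im.min(2)
a=(mx-mn<40)&(mx>150);a[200:]=0
rows=np.argmax(a,0)
for u in (200,240,280,340,380): print(u,rows[u],(tofx(ray(g,u,rows[u],.012))*1000).round(1), 'expect y=130')
for v in (120,140): 
    c=np.where(a[v])[0];print(v,[(tofx(ray(g,u,v,.012))*1000).round(1) for u in(c[0],c[-1])],'expect x +-100')
cv2.imwrite('pics/c4.png',cv2.resize(g['img'][130:260,300:430],(600,600),interpolation=2)[:,:,::-1])
go([*fx(.027,.033),.09],82.43-90)
E
```

```text
200 107 [-79.1 128.6] expect y=130
240 107 [-44.  128.7] expect y=130
280 107 [ -8.9 128.8] expect y=130
340 107 [ 43.7 128.9] expect y=130
380 107 [ 78.7 129. ] expect y=130
120 [array([-100.5,  117.6]), array([ 98.7, 118.2])] expect x +-100
140 [array([-99.6, 100.5]), array([ 99. , 101.1])] expect x +-100
t 4.6 pos [ 0.5732 -0.1168  0.2417] shift cm [-0.73  0.12 15.17] yaxis -7.32 turn 0.2523635288483206 q6 -0.2 F [-0.3  0.  -3.9] open 0.0527 grip 96.65113002061844
```

View pics/c4.png

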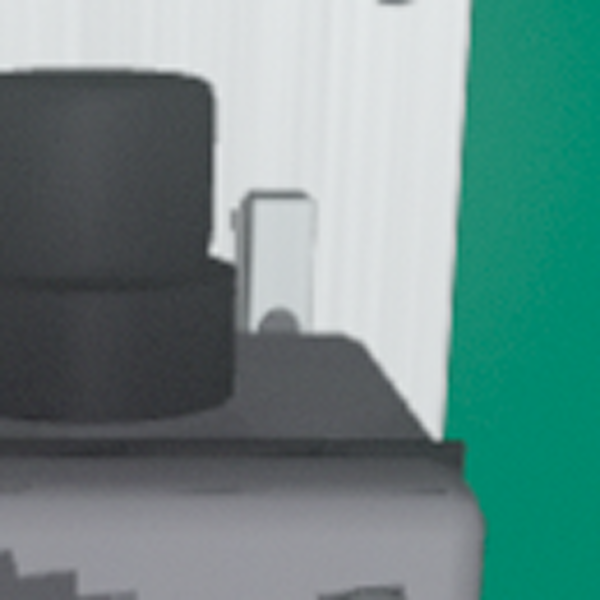

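The wrist agrees with the top and scene views to about 1 mm. Lowering.

>>> {"name": "servo_tool", "arguments": {
  "increments": [
    [[4.5, -0.6, 0.1, 4, 0.2], [4.5, -0.6, 0.1, 8, 0.2], [4.5, -0.6, 0.1, 12, 0.2], [4.5, -0.6, 0.1, 15, 0.2], [4.5, -0.6, 0.1, 15, 0.2]]
  ]
}}

```text
t: 5.1
tool_pos: [0.5693, -0.1206, 0.0863]
tool_rot: [-2.353, -2.066, 0.009]
contact_force: [-0.7, 0.7, -3.9]
opening: 0.0527
grip_force: 96.4
```

>>> {"name": "servo_tool", "arguments": {
  "increments": [
    [[4.5, 0, 0, 0, 0], [4.5, 0, 0, 0, 0]]
  ]
}}

```text
t: 5.3
tool_pos: [0.5757, -0.1236, 0.0953]
tool_rot: [2.359, 2.069, 0.004]
contact_force: [0.3, -0.1, -3.6]
opening: 0.0524
grip_force: 96.4
```

```bash
python3 - <<'E'
from h import *
go([*fx(.027,.032),.054],82.43-90)
E
```

```text
t 5.3 pos [ 0.5757 -0.1236  0.0953] shift cm [-0.16 -0.25  4.13] yaxis -7.49 turn 0.0803256707076514 q6 -0.21 F [ 0.3 -0.1 -3.6] open 0.0524 grip 96.40194296836853
```

>>> {"name": "servo_tool", "arguments": {
  "increments": [
    [[4.5, 0, 0, 0, 0]]
  ]
}}

```text
t: 5.4
tool_pos: [0.5757, -0.124, 0.0954]
tool_rot: [2.359, 2.068, 0.004]
contact_force: [0.4, 0.8, -3.7]
opening: 0.0525
grip_force: 96.4
```

>>> {"name": "servo_tool", "arguments": {
  "increments": [
    [[4.5, 0, 0, 0, 0]]
  ]
}}

```text
t: 5.5
tool_pos: [0.5751, -0.124, 0.0945]
tool_rot: [2.36, 2.069, 0.003]
contact_force: [0.2, 1.1, -4.0]
opening: 0.0529
grip_force: 96.4
```

>>> {"name": "servo_tool", "arguments": {
  "increments": [
    [[4.5, 0, 0, 0, 0]]
  ]
}}

```text
t: 5.6
tool_pos: [0.5744, -0.1239, 0.0935]
tool_rot: [2.362, 2.069, 0.001]
contact_force: [-0.3, -1.0, -4.1]
opening: 0.0524
grip_force: 96.4
```

>>> {"name": "servo_tool", "arguments": {
  "increments": [
    [[4.5, 0, 0, 0, 0]]
  ]
}}

```text
t: 5.7
tool_pos: [0.574, -0.1238, 0.0928]
tool_rot: [2.362, 2.07, 0.001]
contact_force: [-0.2, 0.4, -4.1]
opening: 0.0528
grip_force: 96.4
```

```bash
python3 - <<'E'
from h import *
print(tofx(ctrl.get_obs()['tool_pos']))
go([*fx(.027,.032),.056],82.43-90)
E
```

```text
[0.02767637 0.0332476 ]
t 5.7 pos [ 0.574  -0.1238  0.0928] shift cm [-0.12 -0.07  3.68] yaxis -7.55 turn 0.01973779014332422 q6 -0.21 F [-0.2  0.4 -4.1] open 0.0528 grip 96.40637934207916
```

>>> {"name": "servo_tool", "arguments": {
  "increments": [
    [[4.5, 0, -0.05, 0.7, 0], [4.5, 0, -0.05, 1.4, 0], [4.5, 0, -0.05, 2.1, 0], [4.5, 0, -0.05, 2.8, 0], [4.5, 0, -0.05, 3.2, 0]]
  ]
}}

```text
t: 6.2
tool_pos: [0.5726, -0.1234, 0.0588]
tool_rot: [-2.362, -2.069, 0.002]
contact_force: [-0.2, -0.2, -5.0]
opening: 0.0527
grip_force: 96.5
```

>>> {"name": "servo_tool", "arguments": {
  "increments": [
    [[4.5, 0, 0, 0.1, 0], [4.5, 0, 0, 0.2, 0], [4.5, 0, 0, 0.3, 0], [4.5, 0, 0, 0.3, 0], [4.5, 0, 0, 0.3, 0]]
  ]
}}

```text
t: 6.7
tool_pos: [0.5735, -0.1237, 0.0576]
tool_rot: [2.362, 2.07, 0.0]
contact_force: [-0.4, 0.3, -4.6]
opening: 0.0529
grip_force: 96.5
```

>>> {"name": "servo_tool", "arguments": {
  "increments": [
    [[4.5, 0, 0, 0.1, 0], [4.5, 0, 0, 0.2, 0], [4.5, 0, 0, 0.2, 0], [4.5, 0, 0, 0.2, 0]]
  ]
}}

```text
t: 7.1
tool_pos: [0.5735, -0.1236, 0.0557]
tool_rot: [2.363, 2.07, 0.0]
contact_force: [-0.9, 0.6, -2.1]
opening: 0.0525
grip_force: 97.3
```

>>> {"name": "servo_tool", "arguments": {
  "increments": [
    [[4.5, 0, 0, 0.1, 0], [4.5, 0, 0, 0.15, 0], [4.5, 0, 0, 0.15, 0], [4.5, 0, 0, 0.15, 0]]
  ]
}}

```text
t: 7.5
tool_pos: [0.5736, -0.1235, 0.0555]
tool_rot: [-2.363, -2.07, 0.0]
contact_force: [-5.7, 2.2, 7.4]
opening: 0.0526
grip_force: 98.3
```

Contact with the plate came at the expected height. I unload slightly and slide towards the end stop.

>>> {"name": "servo_tool", "arguments": {
  "increments": [
    [[4.5, 0, 0, -0.2, 0], [4.5, -0.1, 0, -0.2, 0], [4.5, -0.2, 0, -0.2, 0], [4.5, -0.3, 0, -0.2, 0], [4.5, -0.3, 0, -0.2, 0]]
  ]
}}

```text
t: 8.0
tool_pos: [0.573, -0.1267, 0.0557]
tool_rot: [2.363, 2.07, 0.0]
contact_force: [-0.1, -0.1, -1.4]
opening: 0.0524
grip_force: 96.8
```

>>> {"name": "servo_tool", "arguments": {
  "increments": [
    [[4.5, -0.1, 0, 0, 0], [4.5, -0.2, 0, 0, 0], [4.5, -0.2, 0, 0, 0]]
  ]
}}

```text
t: 8.3
tool_pos: [0.5726, -0.1287, 0.0558]
tool_rot: [2.363, 2.07, -0.0]
contact_force: [-0.1, 0.4, -1.5]
opening: 0.0528
grip_force: 96.8
```

>>> {"name": "servo_tool", "arguments": {
  "increments": [
    [[4.5, -0.1, 0, 0, 0], [4.5, -0.15, 0, 0, 0], [4.5, -0.15, 0, 0, 0]]
  ]
}}

```text
t: 8.6
tool_pos: [0.5724, -0.1301, 0.0558]
tool_rot: [2.363, 2.07, -0.0]
contact_force: [0.4, 1.0, -1.3]
opening: 0.0528
grip_force: 96.8
```

>>> {"name": "servo_tool", "arguments": {
  "increments": [
    [[4.5, -0.05, 0, 0, 0], [4.5, -0.1, 0, 0, 0], [4.5, -0.1, 0, 0, 0]]
  ]
}}

```text
t: 8.9
tool_pos: [0.5723, -0.1311, 0.0558]
tool_rot: [2.363, 2.07, -0.0]
contact_force: [0.4, 1.0, -1.6]
opening: 0.0525
grip_force: 96.8
```

>>> {"name": "servo_tool", "arguments": {
  "increments": [
    [[4.5, -0.05, 0, 0, 0], [4.5, -0.1, 0, 0, 0], [4.5, -0.1, 0, 0, 0]]
  ]
}}

```text
t: 9.2
tool_pos: [0.5722, -0.1315, 0.0558]
tool_rot: [-2.362, -2.07, -0.001]
contact_force: [1.1, 4.2, -0.4]
opening: 0.0528
grip_force: 96.9
```

```bash
python3 - <<'E'
from h import *
print(tofx(ctrl.get_obs()['tool_pos']));go([*fx(.03,.026),.0555],82.43-90)
E
```

```text
[0.02690083 0.02541039]
t 9.2 pos [ 0.5722 -0.1315  0.0558] shift cm [0.06 0.31 0.03] yaxis -7.55 turn 0.024733505710457848 q6 -0.22 F [ 1.1  4.2 -0.4] open 0.0528 grip 96.87536537647247
```

The stop is touched at y=25.4, as expected. A small move to the fence, then release and rise.

>>> {"name": "servo_tool", "arguments": {
  "increments": [
    [[4.5, 0.05, 0.1, 0, 0], [4.5, 0.05, 0.2, 0, 0], [4.5, 0.05, 0.2, 0, 0], [4.5, 0.05, 0.2, 0.1, 0], [4.5, 0.05, 0.2, 0.1, 0]]
  ]
}}

```text
t: 9.7
tool_pos: [0.5734, -0.1315, 0.0556]
tool_rot: [-2.361, -2.068, 0.003]
contact_force: [-6.5, 6.3, 7.2]
opening: 0.0528
grip_force: 98.1
```

>>> {"name": "servo_tool", "arguments": {
  "increments": [
    [[7.2, 0, 0, 0, 0], [7.2, 0, 0, 0, 0], [7.2, 0, 0, 0, 0], [7.2, 0, 0, 0, 0], [7.2, 0, 0, 0, 0]]
  ]
}}

```text
t: 10.2
tool_pos: [0.5743, -0.132, 0.0548]
tool_rot: [2.363, 2.07, -0.0]
contact_force: [0.3, -0.3, -0.7]
opening: 0.0721
grip_force: 0.0
```

>>> {"name": "servo_tool", "arguments": {
  "increments": [
    [[7.2, 0, 0, -1, 0], [7.2, 0, 0, -5, 0], [7.2, 0, 0, -9, 0], [7.2, 0, 0, -13, 0], [7.2, 0, 0, -16, 0]]
  ]
}}

```text
t: 10.7
tool_pos: [0.575, -0.1321, 0.219]
tool_rot: [2.36, 2.068, 0.003]
contact_force: [-0.4, -0.6, -0.4]
opening: 0.0719
grip_force: 0.0
```

```bash
python3 - <<'E'
from m import *
go([*fx(-.027,-.045),.2],82.43-90)
print(np.round(tofx(ctrl.get_obs()['tool_pos']),4))
t=grab('top');s=grab('scene');w=grab('wrist')
ctr=lambda g,p,r,k:cv2.resize(g['img'][max(0,int(p[1]-r)):int(p[1]+r),max(0,int(p[0]-r)):int(p[0]+r)],(k,k),interpolation=2)
c=np.zeros((600,800,3),np.uint8)
p=[*F,.03];c[:400,:400]=ctr(t,proj(t,p),60,400);c[:400,400:]=ctr(s,proj(s,p),70,400);c[400:,:266]=cv2.resize(w['img'],(266,200))
cv2.imwrite('pics/c5.png',c[:,:,::-1])
for g in (t,s):
  print('bar pred',proj(g,[*fx(-.027,-.045),.104]), 'crop origin',proj(g,p))
E
```

```text
t 10.7 pos [ 0.575  -0.1321  0.219 ] shift cm [-7.01 -5.69  1.88] yaxis -7.55 turn 0.02499161879040912 q6 -0.22 F [-0.4 -0.6 -0.4] open 0.0719 grip 0.0
[0.0298 0.0252]
bar pred [462.60977328 257.26343449] crop origin [437.24201774 247.87373488]
bar pred [223.73101841 159.11637853] crop origin [227.60316175 194.38741443]
```

View pics/c5.png

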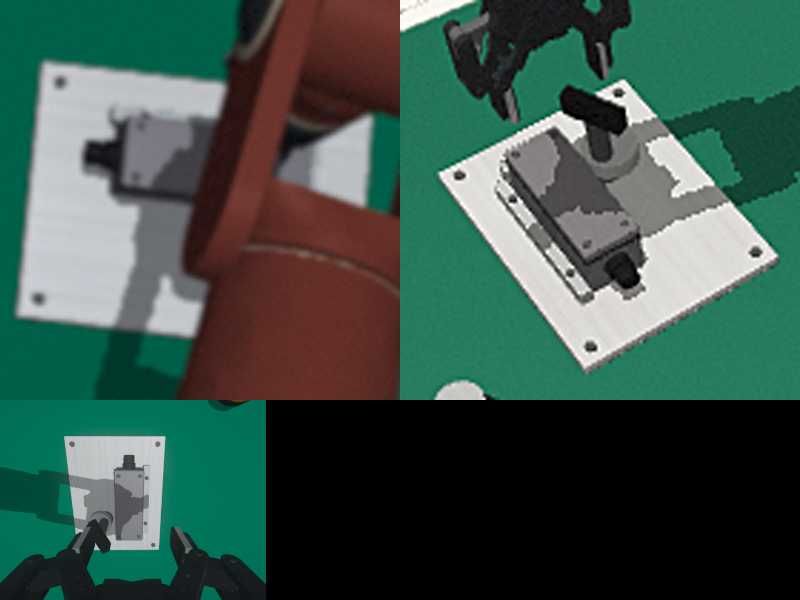

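The scene crop shows the housing flat in the nest beside the fence, gland at the open end (625,270) and the stop behind it. The knob bar is free, at about (592,108). Next I measure the bar angle from both views.

```bash
python3 - <<'E'
from m import *
t=grab('top');t['img']=cv2.imread('pics/top0.png')[:,:,::-1];s=grab('scene')
for g in(t,s):
    p=proj(g,[*fx(-.027,-.045),.104]);u,v=p.astype(int);im=g['img'].astype(int)
    m=(im.max(2)<45);w=np.zeros_like(m);w[v-16:v+17,u-18:u+19]=1
    m=blob(g,m&w,(u,v));r,P=rect(g,m,.104)
    print(r,tofx(np.array(r[0])/1000)*1000,[round(a+k-np.degrees(FY),1) for a in [r[2]] for k in(0,90)])
go([*fx(-.027,-.045),.16],19.5)
E
```

```text
((507.7425537109375, -190.51185607910156), (14.349267959594727, 59.12214279174805), 18.61027717590332) [-29.22859808 -41.62513225] [np.float64(26.2), np.float64(116.2)]
((524.6511840820312, -182.5259552001953), (47.84711837768555, 70.81609344482422), 16.732160568237305) [-13.51937388 -31.48133272] [np.float64(24.3), np.float64(114.3)]
t 10.95 pos [ 0.5739 -0.1317  0.2145] shift cm [-7.04 -5.56  5.45] yaxis -7.55 turn -27.047032655079306 q6 -0.22 F [ 0.4 -0.8 -0.4] open 0.0721 grip 0.0
```

>>> {"name": "servo_tool", "arguments": {
  "increments": [
    [[7.2, -2, -1.6, 1, -8], [7.2, -4, -3.2, 2, -16], [7.2, -6, -4.8, 3, -24], [7.2, -7, -5.6, 4, -26.2], [7.2, -7, -5.6, 5, -26.2]]
  ]
}}

```text
t: 11.45
tool_pos: [0.5075, -0.1941, 0.1621]
tool_rot: [-1.833, -2.547, 0.001]
contact_force: [-0.1, -0.3, -0.0]
opening: 0.072
grip_force: 0.0
```

>>> {"name": "servo_tool", "arguments": {
  "increments": [
    [[5.5, 0, 0, 0, 0], [5.5, 0, 0, 0, 0], [5.5, 0, 0, 0, 0], [5.5, 0, 0, 0, 0], [5.5, 0, 0, 0, 0]]
  ]
}}

```text
t: 11.95
tool_pos: [0.5101, -0.1937, 0.1654]
tool_rot: [1.831, 2.552, 0.0]
contact_force: [0.3, -0.4, -0.6]
opening: 0.0552
grip_force: 0.0
```

```bash
python3 - <<'E'
from h import *
go([*fx(-.027,-.045),.094],18.6)
g=grab('wrist','w6.png');print(proj(g,[*fx(-.027,-.045),.104]))
E
```

```text
t 11.95 pos [ 0.5101 -0.1937  0.1654] shift cm [-0.02 -0.07  7.14] yaxis 18.68 turn 0.08255127896458703 q6 -0.83 F [ 0.3 -0.4 -0.6] open 0.0552 grip 0.0
[318.24824093 276.25334511]
```

View pics/w6.png

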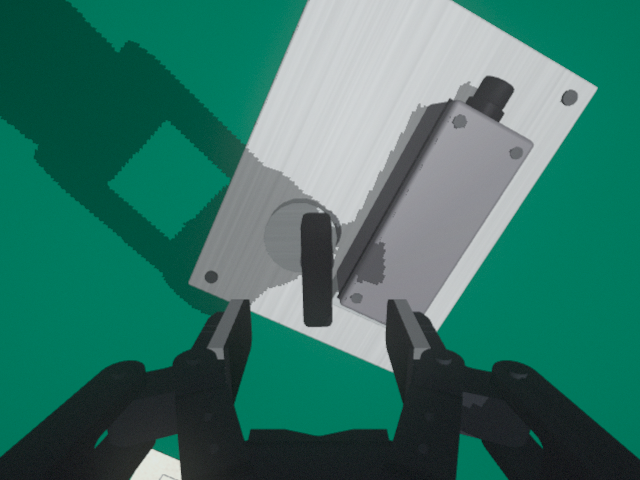

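The wrist view shows the bar centred at (317,268), upright in the image. The predicted position is (318,276), so it is centred and aligned. Descend and grip.

>>> {"name": "servo_tool", "arguments": {
  "increments": [
    [[4, 0, -0.05, 2, 0], [4, 0, -0.05, 4, 0], [4, 0, -0.05, 6, 0], [4, 0, -0.05, 6.9, 0], [4, 0, -0.05, 6.9, 0]]
  ]
}}

```text
t: 12.5
tool_pos: [0.5081, -0.1934, 0.0943]
tool_rot: [-1.83, -2.55, 0.001]
contact_force: [0.3, -0.3, -0.5]
opening: 0.0403
grip_force: 0.0
```

>>> {"name": "servo_tool", "arguments": {
  "increments": [
    [[4, 0, 0, 0, 0], [4, 0, 0, 0, 0], [4, 0, 0, 0, 0]]
  ]
}}

```text
t: 12.8
tool_pos: [0.5098, -0.1944, 0.0971]
tool_rot: [1.831, 2.55, 0.0]
contact_force: [0.2, 0.5, 0.5]
opening: 0.0399
grip_force: 0.0
```

```bash
python3 - <<'E'
from h import *
go([*fx(-.027,-.045),.094],18.6)
E
```

```text
t 12.8 pos [ 0.5098 -0.1944  0.0971] shift cm [ 0.03 -0.02  0.31] yaxis 18.65 turn 0.05225461485571259 q6 -0.83 F [0.2 0.5 0.5] open 0.0399 grip 0.0
```

>>> {"name": "servo_tool", "arguments": {
  "increments": [
    [[4, 0.03, 0, 0.1, 0], [1, 0.03, 0, 0.1, 0], [1, 0.03, 0, 0.1, 0], [1, 0.03, 0, 0.1, 0], [1, 0.03, 0, 0.1, 0]]
  ],
  "newtons": 50
}}

```text
t: 13.3
tool_pos: [0.5092, -0.1937, 0.0952]
tool_rot: [1.832, 2.552, 0.0]
contact_force: [-0.7, 2.0, 3.6]
opening: 0.0151
grip_force: 48.8
```

>>> {"name": "servo_tool", "arguments": {
  "increments": [
    [[1, 0, 0, 0, 4], [1, 0, 0, 0, 8], [1, 0, 0, 0, 12], [1, 0, 0, 0, 16], [1, 0, 0, 0, 20]]
  ]
}}

```text
t: 13.8
tool_pos: [0.5097, -0.1936, 0.0952]
tool_rot: [2.249, 2.191, 0.002]
contact_force: [2.4, 1.1, 2.1]
opening: 0.0155
grip_force: 49.5
```

>>> {"name": "servo_tool", "arguments": {
  "increments": [
    [[1, 0, 0, 0, 6], [1, 0, 0, 0, 12], [1, 0, 0, 0, 18], [1, 0, 0, 0, 24], [1, 0, 0, 0, 30]]
  ]
}}

```text
t: 14.3
tool_pos: [0.5106, -0.1938, 0.0953]
tool_rot: [2.74, 1.532, 0.006]
contact_force: [5.8, 0.5, -0.6]
opening: 0.0155
grip_force: 49.7
```

>>> {"name": "servo_tool", "arguments": {
  "increments": [
    [[1, 0, 0, 0, 6], [1, 0, 0, 0, 12], [1, 0, 0, 0, 18], [1, 0, 0, 0, 24], [1, 0, 0, 0, 30]]
  ]
}}

```text
t: 14.8
tool_pos: [0.5112, -0.1944, 0.0954]
tool_rot: [3.042, 0.77, 0.009]
contact_force: [8.2, -2.5, -4.2]
opening: 0.0154
grip_force: 49.5
```

>>> {"name": "servo_tool", "arguments": {
  "increments": [
    [[1, 0, 0, 0, 6], [1, 0, 0, 0, 12], [1, 0, 0, 0, 18], [1, 0, 0, 0, 24], [1, 0, 0, 0, 30]]
  ]
}}

```text
t: 15.3
tool_pos: [0.5114, -0.1953, 0.0954]
tool_rot: [3.137, -0.044, 0.011]
contact_force: [8.3, -5.2, -4.8]
opening: 0.0157
grip_force: 48.9
```

```bash
python3 - <<'E'
from h import *
go([*fx(-.027,-.045),.094],18.6-144);print(ctrl.get_obs()['wrist_torque'])
E
```

```text
t 15.3 pos [ 0.5114 -0.1953  0.0954] shift cm [-0.19 -0.11  0.14] yaxis -91.59 turn 33.80593841680536 q6 1.1 F [ 8.3 -5.2 -4.8] open 0.0157 grip 48.88178082124796
[-0.75709672 -1.39745532  0.06194397]
```

>>> {"name": "servo_tool", "arguments": {
  "increments": [
    [[1, 0, 0, 0, 5], [1, 0, 0, 0, 10], [1, 0, 0, 0, 15], [1, 0, 0, 0, 20], [1, 0, 0, 0, 22]]
  ]
}}

```text
t: 15.8
tool_pos: [0.5112, -0.1959, 0.0954]
tool_rot: [3.072, -0.638, 0.012]
contact_force: [8.0, -7.0, -5.4]
opening: 0.0155
grip_force: 50.6
```

>>> {"name": "servo_tool", "arguments": {
  "increments": [
    [[1, 0, 0, 0, 2], [1, 0, 0, 0, 4], [1, 0, 0, 0, 6], [1, 0, 0, 0, 6], [1, 0, 0, 0, 6]]
  ]
}}

```text
t: 16.3
tool_pos: [0.5111, -0.1961, 0.0954]
tool_rot: [3.035, -0.794, 0.012]
contact_force: [7.0, -6.4, -4.8]
opening: 0.0157
grip_force: 53.9
```

```bash
python3 - <<'E'
from h import *
go([*fx(-.027,-.045),.094],18.6-144);print(ctrl.get_obs()['wrist_torque'])
E
```

```text
t 16.3 pos [ 0.5111 -0.1961  0.0954] shift cm [-0.24 -0.09  0.14] yaxis -119.31 turn 6.094198890620788 q6 1.58 F [ 7.  -6.4 -4.8] open 0.0157 grip 53.88326749205589
[-1.12396677 -1.20972235  0.26104574]
```

Wrist torque about z has risen from 0.06 to 0.26 N m, so the lobe is starting to press. Turning about 6° more.

>>> {"name": "servo_tool", "arguments": {
  "increments": [
    [[1, 0, 0, 0, 2], [1, 0, 0, 0, 4], [1, 0, 0, 0, 6], [1, 0, 0, 0, 6], [1, 0, 0, 0, 6]]
  ],
  "newtons": 80
}}

```text
t: 16.8
tool_pos: [0.5109, -0.196, 0.0955]
tool_rot: [2.991, -0.942, 0.011]
contact_force: [6.7, -6.8, -3.0]
opening: 0.0147
grip_force: 105.9
```

```bash
python3 - <<'E'
from h import *
go([*fx(-.027,-.045),.094],18.6-144);print(ctrl.get_obs()['wrist_torque'])
s=grab('scene');p=proj(s,[*F,.03]).astype(int)
cv2.imwrite('pics/c7.png',cv2.resize(s['img'][p[1]-65:p[1]+65,p[0]-65:p[0]+65],(600,600),interpolation=2)[:,:,::-1])
E
```

```text
t 16.8 pos [ 0.5109 -0.196   0.0955] shift cm [-0.22 -0.07  0.15] yaxis -124.95 turn 0.4500386481152816 q6 1.68 F [ 6.7 -6.8 -3. ] open 0.0147 grip 105.92615523375571
[-1.05304814 -1.01791016  2.10147669]
```

The torque is now 2.1 N m, so the clamp is firm. Release and rise.

>>> {"name": "servo_tool", "arguments": {
  "increments": [
    [[4, 0, 0, 0, 0], [4, 0, 0, 0, 0], [4, 0, 0, 0, 0], [4, 0, 0, 0, 0], [4, 0, 0, 0, 0]]
  ]
}}

```text
t: 17.35
tool_pos: [0.5088, -0.1936, 0.0947]
tool_rot: [-2.993, 0.954, 0.0]
contact_force: [0.3, -0.1, -0.2]
opening: 0.0403
grip_force: 0.0
```

>>> {"name": "servo_tool", "arguments": {
  "increments": [
    [[4, 0, 0, -1, 0], [4, 0, 0, -4, 0], [4, 0, 0, -8, 0], [4, 0, 0, -12, 0], [4, 0, 0, -14, 0]]
  ]
}}

```text
t: 17.85
tool_pos: [0.5104, -0.1944, 0.2404]
tool_rot: [2.992, -0.953, 0.011]
contact_force: [0.6, -0.3, 0.2]
opening: 0.0403
grip_force: 0.0
```

>>> {"name": "servo_tool", "arguments": {
  "increments": [
    [[4, 0, 0, 0, 0], [4, 0, 0, 0, 0], [4, 0, 0, 0, 0], [4, 0, 0, 0, 0], [4, 0, 0, 0, 0]]
  ]
}}

```text
t: 18.35
tool_pos: [0.5083, -0.1934, 0.2332]
tool_rot: [-2.993, 0.954, 0.004]
contact_force: [-0.0, -0.3, 0.4]
opening: 0.0399
grip_force: 0.0
```

```bash
python3 - <<'E'
from m import *
s=grab('scene');w=grab('wrist');p=proj(s,[*F,.03]).astype(int)
c=np.zeros((400,800,3),np.uint8);c[:,:400]=cv2.resize(s['img'][p[1]-65:p[1]+65,p[0]-65:p[0]+65],(400,400),interpolation=2);c[50:350,400:]=cv2.resize(w['img'],(400,300))
for g in (s,w):
  print('home top corners+gland tip',[(proj(g,[*fx(x,y),.068])).round(0) for x,y in((.003,-.07),(.057,-.07),(.057,.07),(.003,.07))],proj(g,[*fx(.03,.095),.038]).round(0))
cv2.imwrite('pics/c8.png',c[:,:,::-1]);cv2.imwrite('pics/w8.png',w['img'][:,:,::-1])
im=s['img'].astype(int);mx,mn=im.max(2),im.min(2)
E
```

```text
home top corners+gland tip [array([210., 168.]), array([191., 178.]), array([220., 214.]), array([240., 204.])] [237. 223.]
home top corners+gland tip [array([328., 172.]), array([294., 105.]), array([134., 195.]), array([174., 254.])] [145. 229.]
```

View pics/c8.png

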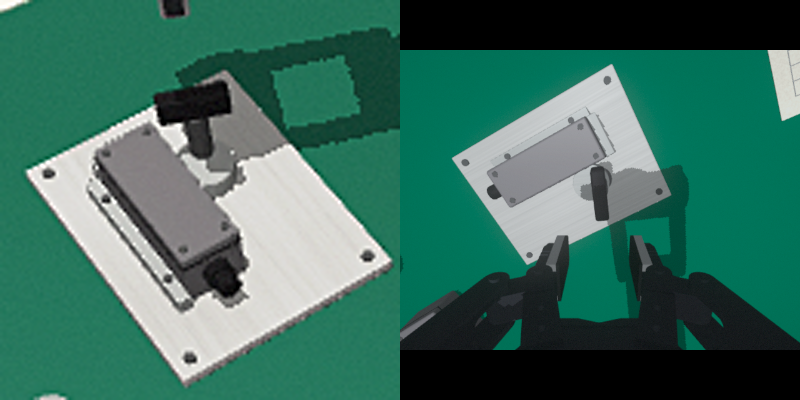

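Both views show the housing against the fence with its gland at the open end (493,192). The stop is behind it and the bar has turned across. One numeric check before handing in.

```bash
python3 - <<'E'
from m import *
w=grab('wrist');im=w['img'].astype(int);mx,mn=im.max(2),im.min(2);p=proj(w,[*fx(.03,0),.068]).astype(int);v=mx[p[1],p[0]];print(v)
m=cv2.morphologyEx(((mx-mn<30)&(abs(mx-v)<22)).astype(np.uint8),cv2.MORPH_OPEN,np.ones((5,5),np.uint8))
r,_=rect(w,blob(w,m,p),.068);print(r,tofx(np.array(r[0])/1000)*1000,'rel deg',r[2]-82.43)
p=proj(w,[*fx(-.027,-.045),.104]).astype(int);r,_=rect(w,blob(w,mx<60,p),.104);print('bar',r)
o=ctrl.get_obs();print(o['t'],o['contact_force'])
E
```

```text
149
((572.296630859375, -157.849365234375), (137.50103759765625, 51.93897247314453), 82.3968276977539) [30.4599972  -0.74312179] rel deg -0.03317230224610057
bar ((510.6432800292969, -196.47486877441406), (15.61003303527832, 61.4662971496582), 59.95936965942383)
18.5 [0.1090903  0.309819   0.01680417]
```

Housing is at (30.5, -0.7) mm against home (30, 0), in line within 0.03°. The bar stayed past the contact angle and the gripper is clear. Handing in.

```bash
python3 -c "
from station import ctrl
print(ctrl.finish_job())"
```

```text
the job is handed in; nothing more can be done
None
```

I laid the housing in the nest with its gland away from the end stop, clamped it with the eccentric knob and handed the job in at about 18.5 s. The last camera check put it within 1 mm of home and in line with the fence; the lobe's force on it was not measured after I let go, and no verdict came back.

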